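# Pack the film inspection kit case

## Robot

A 7-joint arm with a two-finger parallel gripper is mounted at the origin on a cart in front of the work surface, level with it; the furniture and walls round the work are solid. World frame = base frame: x ahead of the robot, y to its left, z up, the work surface at z = 0. Lengths are in m, angles in rad, forces in N, time in s.
With the tool pointing down it reaches from about 0.425 to 0.95 m from the base axis. Payload 4.7 kg.
Tool frame: the origin (TCP) lies on the centre line of the jaws, within the pads' length; the fingertips stand robot.nose_length ahead of it and the grasp point (between the pads) lies 8 mm behind it (robot.nose_length is the distance from the TCP to the fingertips, in m); z points along the fingers, y is the line along which they close (so a half turn about z gives the same grasp; the last joint's range is limited). The gripper opens to 85 mm and grips with 20 to 120 N. Pads are 22 mm wide; open, the fingers measure 114 mm over their backs; the gripper's body (76 mm by 85 mm) begins 54 mm behind the grasp point. The pads swing forward as they close: fully open they stand 13 mm farther back than shut.
Start: joints at [1.113, 0.469, -0.049, 1.532, 0.024, 1.141, -0.082], TCP at [0.281, -0.614, 0.242] pointing down, gripper open.
Joint ranges: [-2.59, 2.59], [-0.33, 1.99], [-1.39, 1.29], [0.1, 2.45], [-1.04, 4.18], [0.21, 1.99], [-2.66, 2.66]. Speed limits (rad/s): [2.57, 2.57, 3.14, 3.14, 3.14, 3.14, 3.14].

## Interface

Orientations are given as [roll, pitch, yaw] about the fixed x, y, z axes, in that order (R = Rz(yaw) Ry(pitch) Rx(roll)).
In Python, from plant import robot gives the robot as it stands. Calls block until the motion is done:
- robot.goto(position, orientation): joint-space move of the TCP to a pose.
- robot.move_straight(position, vel=0.15, attitude=None, contact_N=None): straight line of the TCP; attitude=None keeps the orientation; vel is the mean speed in m/s. With contact_N (N) it stops when the force on the tool has changed by that much, and returns True; else False.
- robot.move_joints(angles): joint-space move.
- robot.grip(opening, strength=None): opening from 0.0 (shut) to 1.0 (fully open); strength is the grip in N (None keeps the last); returns when the fingers have stopped.
- robot.sleep(seconds).
- robot.inverse_kinematics(position, orientation): joint angles nearest the present ones, or None.
- robot.sense(): the state.
- robot.grab_frame(name): name is "scene" or "side" or "wrist"; returns a dict with "image" (420x560x3 uint8, red, green, blue), "range_z" (420x560 float32, m along the optical axis (not along the pixel's ray), 0 where there is no reading), "fx", "fy", "cx", "cy" (pixels), "R" (3x3) and "t" (3): a world point X has camera coordinates R X + t. Camera axes: x right, y down, z forward; pixel columns grow to the right and rows downward; lengths in m; the calibration is good to about 2 mm. A picture is of the moment at which its call begins.
A pose or a line that the arm cannot do raises robot.IKError and nothing moves.
- robot.close_job(): hands the job in; it is judged then, once.
The state is a dict: "t": time; "joint_pos": joint angles; "joint_velocities": joint speeds; "effort": joint torques, N m; "tcp_pos": TCP position; "tcp_rot": TCP orientation; "wrist_force": force on the tool from outside, world axes, zero at the start; "torque": the same for the moment, N m; "opening": opening from 0.0 (shut) to 1.0 (fully open); "gripper_force": force on a finger pad.
Only numpy, scipy, OpenCV 4.12 (cv2) and the standard library are available. Lean on these libraries where they do the work, as an engineer would, in place of code of your own. Each camera call takes 0.05 s, during which the arm holds its last target. There are 200 camera calls.

## Task

Pack the two-tier kit case: swing up the clear flap, put the film core, the loupe and the carton of cells each flat down in the lower-tier insert whose pocket is made for it, and swing the flap fully shut over them. Then set the velvet cleaning block on top, wood side up and flat in the middle compartment of the flap's tray, with its length along the tray.

Things in the scene. Friction and masses are not known exactly. Their poses are not given: they have to be found in the camera images.
- kit_case: Fixed black open case at the left of the bench, hinge to the left, 92 mm (x) by 284 mm (y), 50 mm high, walls and floor 4 mm; origin: centre of the underside. The flap's hinge line lies over the +x long wall, parallel to y: at x = +46 mm, z = 52 mm. The flap's pull tab sticks out past the middle of the -x wall. Three inserts stand side by side on the floor, 86 mm apart along y, in any order.
- flap (a joint): Angle of the clear flap (160 g) that covers the lower tier and is the floor of the upper one: 0 = shut, level on the case walls; grows as the tab side swings up; at 2.15 it leans back on its stop. Free between: let go below 1.5 it falls shut, above 1.65 back to its stop. Black pull tab in the flap's plane, 16 mm wide, 7 mm thick, 92 to 122 mm from the hinge line: pinch its sides at 110 mm.
- flap_tray (a point): Centre of the floor of the middle compartment of the tray on top of the clear flap; moves with the flap, axes parallel to the case's when shut (z out of the tray floor). Compartment 83 mm (x) by 105 mm (y) inside; its walls stand 12 mm over the floor, 14 mm with the metal edging. The hinge line is at x = +46.5, z = -1.5 mm here; the tab's pinch point at x = -63.5, y = 0, z = -1.5 mm.
- insert_large_round: Grey insert in the lower tier, seen through the flap, with the LARGE ROUND pocket (66 mm across): the place of the film core. Fixed. 80 mm (x) by 84 mm (y) by 16 mm high; origin at the centre of its underside, axes parallel to the case's. The pocket is central, 12 mm deep: its floor is 4 mm above the origin.
- insert_small_round: Grey insert of the same outside size (80 x 84 x 16 mm, origin at the centre of its underside) with the SMALL ROUND pocket (48 mm across): the place of the loupe. Fixed. Pocket central, 12 mm deep, its floor 4 mm above the origin.
- insert_oblong: Grey insert of the same outside size (80 x 84 x 16 mm, origin at the centre of its underside) with the OBLONG pocket (68 mm along x, 46 mm along y): the place of the carton of cells. Fixed. Pocket central, 12 mm deep, its floor 4 mm above the origin.
- core: Loose film core: a thick plain pale-yellow plastic ring, 50 mm across, 34 mm high, standing flat on the open bench between case and rewind, bore upright (small rings at the back, by the shelf, are not part of the job); about 25 g. Origin at the centre of its underside, z up.
- loupe: Loose loupe: a small black magnifier like a short round barrel with a bright ring near its top and a glass lens, 35 mm across, 36 mm high, standing upright (the plain lidded canister near it, 48 mm high, is not part of the job); slightly waisted, so grip its upper half. Origin at the centre of its underside, z up.
- cell_carton: Loose small carton of battery cells, a box 30 mm (x) by 52 mm (y) by 26 mm high, lying flat; about 90 g. Origin at the centre of its underside, z up.
- velvet_pad: Loose velvet cleaning block: dark velvet body 55 mm (x) by 85 mm (y) by 30 mm high and, on top, a wooden back 30 mm (x) by 85 mm (y) by 12 mm high; 42 mm in all, about 120 g. It stands on a 6 mm plate at the right of the bench. Grip the wooden back across its 30 mm. Origin: centre of the underside, z up.
Things that resemble listed ones, but are neither listed nor needed, are in the scene too. Leave any green, pink or purple look-alike of the loupe alone.

How it is judged:
By the outcome, as a careful person would: the job done as asked, in the order asked, and still so for the second after the job is handed in, with the robot touching nothing.
It also fails if it takes over 120 s, if anything falls off the work surface, if the arm or the gripper's body presses on something with over 40 N, if the wrist force passes 120 N, or if a joint passes its speed limit or range.

## Working session

There is one attempt and no reset: what is moved stays moved. The work goes in short steps, each a Python script; the robot and the scene stay as the last script left them, time stands still between calls to the robot, and variables do not carry over. Pictures are saved under pics/ and viewed, at most 14 in all, crops included, and the job is handed in when it is done.

```bash
ls; mkdir -p pics
python3 - <<'E'
from plant import robot
import cv2,numpy as np,pickle
for n in ("scene","side"):
    f=robot.grab_frame(n); pickle.dump(f,open(f"{n}0.pkl","wb"))
    cv2.imwrite(f"pics/{n}0.png",cv2.resize(f["image"][:,:,::-1],(800,600),interpolation=cv2.INTER_CUBIC))
    R=np.array(f["R"]);print(n,-R.T@f["t"],R[2],f["fx"],f["cx"],f["cy"])
print(robot.nose_length,robot.sense())
E
```

```text
pics
scene [-0.24210895  0.5728826   0.66800604] [ 0.66422099 -0.52226627 -0.53483495] 455.49075113408423 277.0809741193984 208.67819065370924
side [ 0.20820219 -1.07670309  0.8347783 ] [ 0.22613311  0.78641348 -0.57481967] 501.11155910846725 265.9651812629662 214.39336745622816
0.011 {'t': 0.1, 'joint_pos': array([ 1.11309059,  0.46936933, -0.04857475,  1.53358287,  0.02410128,
        1.14100473, -0.08230948]), 'joint_velocities': array([-0.00041464, -0.00332648,  0.00015227, -0.00490408,  0.00031971,
        0.00045531, -0.00078851]), 'effort': array([ 5.06841516e-04, -5.11515391e+01, -4.72031767e-02, -2.38391572e+01,
        1.07411880e-02,  4.38136354e-03, -1.04114903e-05]), 'tcp_pos': array([ 0.28044398, -0.61342219,  0.24135697]), 'tcp_rot': array([-3.13981541e+00,  7.27957733e-05,  4.28808035e-01]), 'wrist_force': array([-0.34911443,  0.19243656,  1.01096475]), 'torque': array([ 0.02684763, -0.02770807,  0.00428649]), 'gripper_force': 0.0, 'opening': 1.0003916500889967}
```

View pics/scene0.png

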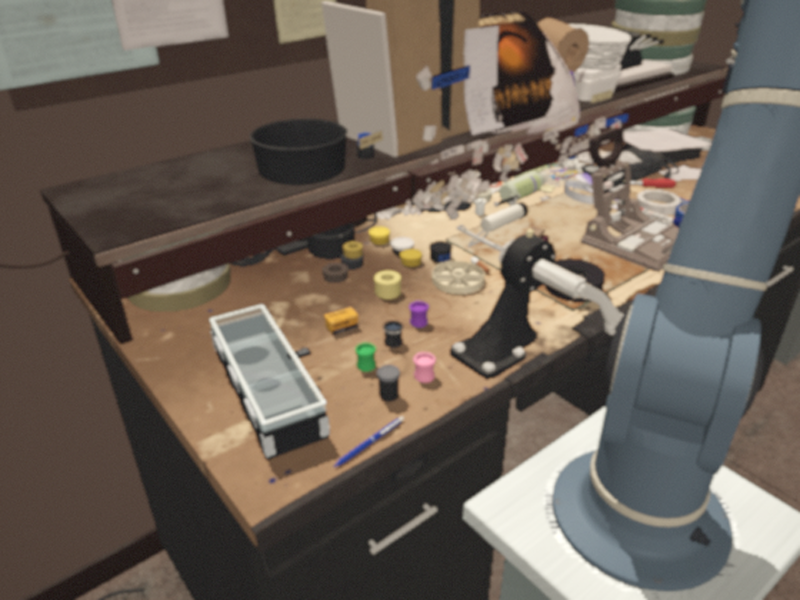

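View pics/side0.png

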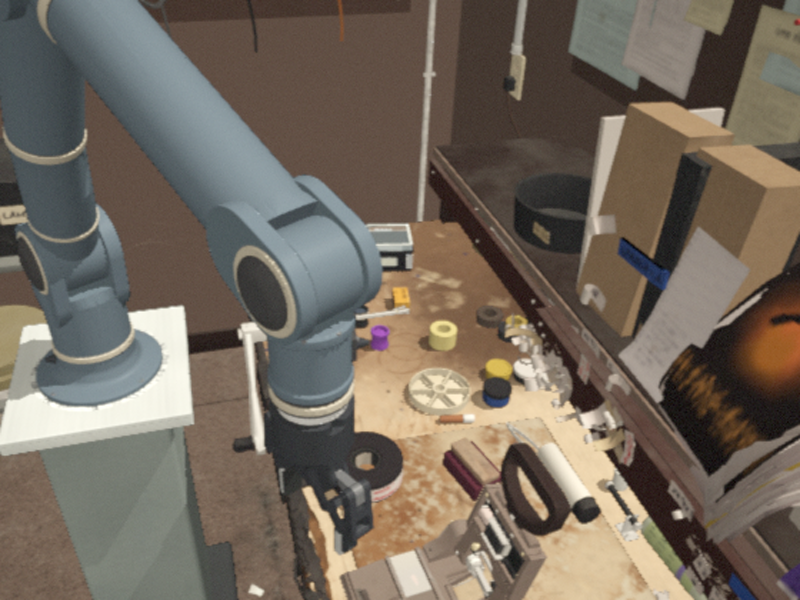

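Scene: the case is at (268,378) with its tab at (303,352). The carton is at (341,320), the core at (388,285), the loupe at (393,333) beside the canister at (388,382). The look-alikes are green, purple and pink. Side: the velvet pad is at (472,465) and the core at (443,335).

```bash
cat > h.py <<'E'
import numpy as np,cv2,pickle
def pts(f,uv,s=1.0):
    R=np.array(f["R"]);t=np.array(f["t"]);o=[]
    for u,v in uv:
        u,v=u*s,v*s
        p=f["range_z"][int(round(v))-1:int(round(v))+2,int(round(u))-1:int(round(u))+2]
        z=np.median(p[p>0]) if (p>0).any() else np.nan
        o.append(R.T@(np.array([(u-f["cx"])/f["fx"]*z,(v-f["cy"])/f["fy"]*z,z])-t))
    return np.array(o)
def cloud(f):
    z=f["range_z"];v,u=np.indices(z.shape)
    P=np.stack([(u-f["cx"])/f["fx"]*z,(v-f["cy"])/f["fy"]*z,z],-1)
    X=(P-np.array(f["t"]))@np.array(f["R"]); X[z<=0]=np.nan
    return X
def ray(f,u,v):
    R=np.array(f["R"]);d=R.T@np.array([(u-f["cx"])/f["fx"],(v-f["cy"])/f["fy"],1]);return -R.T@np.array(f["t"]),d/np.linalg.norm(d)
def onplane(f,u,v,z):
    c,d=ray(f,u,v);return c+d*(z-c[2])/d[2]
def snap(robot,name,png=None,crop=None,size=(800,600)):
    f=robot.grab_frame(name)
    if png:
        im=f["image"][:,:,::-1]
        if crop: im=im[crop[1]:crop[3],crop[0]:crop[2]]
        cv2.imwrite(png,cv2.resize(im,size,interpolation=cv2.INTER_CUBIC))
        pickle.dump(f,open(png.replace("pics/","").replace(".png",".pkl"),"wb"))
    return f
E
python3 - <<'E'
from h import *
np.set_printoptions(precision=3,suppress=True)
a=pickle.load(open("scene0.pkl","rb"));b=pickle.load(open("side0.pkl","rb"))
n=["case c1","c2","c3","c4","tab","carton","core","loupe","canister","green","purple","pink","lamp base","reel"]
for k,p in zip(n,pts(a,[(214,317),(262,308),(322,404),(268,420),(303,352),(341,314),(388,275),(393,326),(388,371),(366,348),(419,307),(425,357),(488,365),(458,277)],.7)):print(k,p)
for k,p in zip(["pad","pad2","core","carton","reel","lamp/reel","rewind-ish"],pts(b,[(462,450),(490,465),(443,327),(401,293),(438,388),(375,455),(530,485)],.7)):print(k,p)
E
```

```text
case c1 [0.645 0.257 0.069]
c2 [0.627 0.179 0.064]
c3 [0.356 0.234 0.066]
c4 [0.373 0.308 0.068]
tab [0.486 0.185 0.056]
carton [0.575 0.055 0.026]
core [ 0.624 -0.09   0.031]
loupe [0.482 0.01  0.031]
canister [0.374 0.105 0.048]
green [0.46  0.084 0.031]
purple [ 0.5   -0.063  0.031]
pink [0.382 0.024 0.03 ]
lamp base [ 0.315 -0.052  0.018]
reel [ 0.554 -0.21   0.013]
pad [ 0.539 -0.39   0.049]
pad2 [ 0.568 -0.428  0.05 ]
core [ 0.623 -0.069  0.03 ]
carton [0.579 0.062 0.028]
reel [ 0.566 -0.209  0.01 ]
lamp/reel [ 0.414 -0.356  0.036]
rewind-ish [ 0.629 -0.447  0.011]
```

Run:
```python
from h import *
from plant import robot
np.set_printoptions(precision=3,suppress=True)
a=pickle.load(open("scene0.pkl","rb"));X=cloud(a)
m=(abs(X[...,0]-.35)<.2)&(abs(X[...,1]+.1)<.15)&(X[...,2]>.06)&(X[...,2]<.3)
print("rewind", np.nanmin(X[m],0),np.nanmax(X[m],0))
p=robot.sense()["tcp_pos"]
for pos in [(.5,.2,.4),(.5,.185,.05),(.54,.35,.15),(.55,-.41,.05)]:
  for y in (78.5,-101.5,0,-45,45):
    print(pos,y,robot.inverse_kinematics(pos,[np.pi,0,np.radians(y)]))
```

```text
rewind [ 0.238 -0.25   0.06 ] [ 0.517 -0.092  0.21 ]
(0.5, 0.2, 0.4) 78.5 [ 0.375  0.284 -1.045  1.582  0.248  1.418 -0.891]
(0.5, 0.2, 0.4) -101.5 [ 0.451  0.33  -1.173  1.58   0.306  1.437  2.197]
(0.5, 0.2, 0.4) 0 [ 0.355  0.275 -1.014  1.583  0.235  1.415 -2.249]
(0.5, 0.2, 0.4) -45 [-1.373  0.216  1.116  1.666 -0.197  1.383 -2.585]
(0.5, 0.2, 0.4) 45 [ 0.389  0.291 -1.067  1.582  0.257  1.421 -1.484]
(0.5, 0.185, 0.05) 78.5 [ 0.177  0.64  -0.809  1.999  0.659  0.784 -1.224]
(0.5, 0.185, 0.05) -101.5 [ 0.394  0.855 -1.184  1.989  0.965  1.016  1.67 ]
(0.5, 0.185, 0.05) 0 [-0.082  0.536 -0.451  2.013  0.366  0.671 -2.339]
(0.5, 0.185, 0.05) -45 [-0.972  0.597  0.718  2.064 -0.611  0.701 -2.211]
(0.5, 0.185, 0.05) 45 [ 0.081  0.591 -0.671  2.004  0.546  0.731 -1.712]
(0.54, 0.35, 0.15) 78.5 [ 0.065  0.786 -1.116  1.663  0.755  1.187 -1.44 ]
(0.54, 0.35, 0.15) -101.5 [ 0.091  0.825 -1.182  1.661  0.808  1.225  1.665]
(0.54, 0.35, 0.15) 0 [-0.101  0.637 -0.794  1.672  0.51   1.052 -2.628]
(0.54, 0.35, 0.15) -45 [-1.247  0.666  0.915  1.743 -0.603  1.041 -2.472]
(0.54, 0.35, 0.15) 45 [-0.08   0.651 -0.83   1.671  0.537  1.063 -1.863]
(0.55, -0.41, 0.05) 78.5 [ 0.758  0.697 -0.266  1.645  0.23   0.83   0.195]
(0.55, -0.41, 0.05) -101.5 [ 0.345  0.704  0.349  1.673 -0.308  0.819 -2.513]
(0.55, -0.41, 0.05) 0 [ 0.597  0.68  -0.026  1.656  0.022  0.806 -1.01 ]
(0.55, -0.41, 0.05) -45 [ 0.49   0.682  0.131  1.663 -0.115  0.803 -1.684]
(0.55, -0.41, 0.05) 45 [ 0.692  0.687 -0.167  1.649  0.145  0.817 -0.322]
```

Run:
```python
from h import *
from plant import robot
np.set_printoptions(precision=3,suppress=True)
D=[np.pi,0,np.radians(78.5)]
robot.move_joints([1.113,.2,0,1.55,0,np.pi-1.75,-.08]); print(robot.sense()["tcp_pos"],robot.sense()["t"])
robot.move_joints([-.2,.2,0,1.65,0,np.pi-1.85,-.49]); print(robot.sense()["tcp_pos"],robot.sense()["t"])
robot.goto([.5,.2,.4],D); s=robot.sense();print(s["tcp_pos"],s["joint_pos"],s["t"])
f=snap(robot,"wrist","pics/w1.png"); R=np.array(f["R"]);print(-R.T@f["t"],R)
robot.goto([.53,.06,.4],D); s=robot.sense();print(s["tcp_pos"],s["joint_pos"],s["t"])
f=snap(robot,"wrist","pics/w2.png")
```

```text
[ 0.214 -0.529  0.401] 0.8917
[0.556 0.068 0.357] 3.35
[0.5 0.2 0.4] [-0.372  0.147 -0.1    1.62   0.016  1.375 -0.675] 3.9917
[0.517 0.282 0.533] [[ 0.98  -0.2    0.001]
 [-0.19  -0.928  0.32 ]
 [-0.063 -0.313 -0.948]]
[0.53  0.058 0.4  ] [-0.193  0.134  0.005  1.635 -0.001  1.372 -0.392] 4.6667
```

View pics/w1.png

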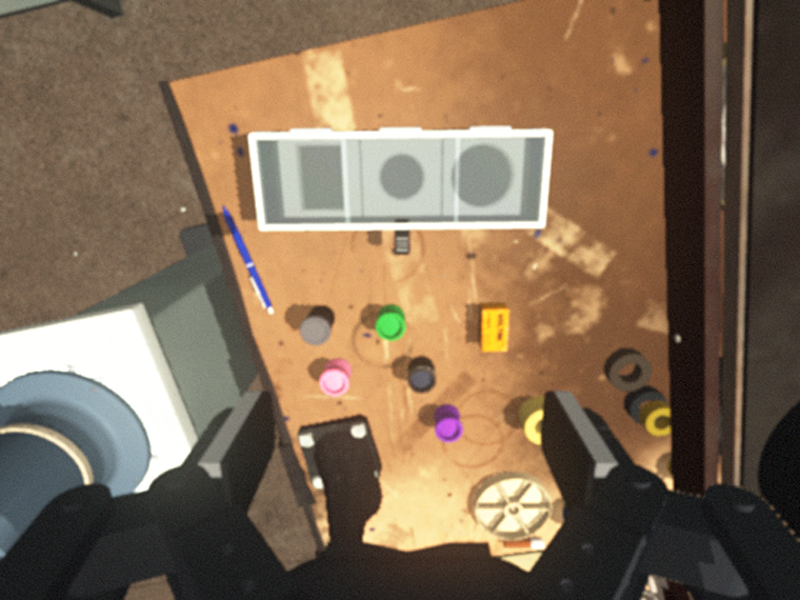

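View pics/w2.png

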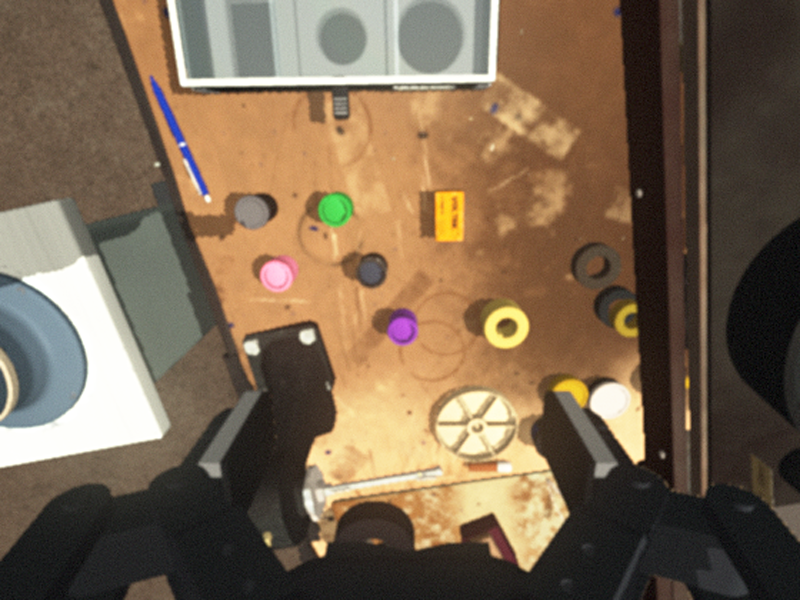

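w1: the case's pockets run oblong (322,177), small round (402,176), large round (482,175), and the tab is at (402,240). w2: carton (450,216), core (505,325), loupe (372,270) and tab (341,103).

Run:
```python
from h import *
np.set_printoptions(precision=4,suppress=True)
for n in("w1","w2","scene0"):
    X=cloud(pickle.load(open(n+".pkl","rb")))
    def seg(c,r,lo,hi):
        m=(np.hypot(X[...,0]-c[0],X[...,1]-c[1])<r)&(X[...,2]>lo)&(X[...,2]<hi);return X[m]
    print(n)
    for k,c,r,lo,hi in[("core",(.62,-.08),.045,.025,.045),("loupe",(.482,.008),.03,.026,.045),("carton",(.577,.058),.045,.018,.035)]:
        P=seg(c,r,lo,hi)
        if len(P)<9: print(k,len(P));continue
        q=(P[:,:2]*1000).astype(np.float32);print(k,len(P),cv2.minEnclosingCircle(q),cv2.minAreaRect(q),np.median(P[:,2]),P[:,2].max())
    P=seg((.5,.245),.2,.055,.08);P=P[P[:,1]>.15]
    q=(P[:,:2]*1000).astype(np.float32);print("case",len(P),cv2.minAreaRect(q),np.median(P[:,2]))
# ray measurements from the two wrist views
s=.7;a,b=[pickle.load(open(n+".pkl","rb")) for n in("w1","w2")]
def tri(u,v):
    c1,d1=ray(a,*u);c2,d2=ray(b,*v)
    A=np.stack([d1,-d2],1);k=np.linalg.lstsq(A,c2-c1,rcond=None)[0];p,q=c1+k[0]*d1,c2+k[1]*d2;return (p+q)/2,np.linalg.norm(p-q)
for k,u,v in[("tab tip",(402,253),(341,117)),("rim corner R",(547,228),(494,83)),("rim corner L",(261,229),(184,83)),("carton",(495,320),(450,206)),("loupe",(421,368),(373,263)),("small round",(402,176),(342,36)),("large round",(482,175),(430,37))]:
    print(k,tri(np.array(u)*s,np.array(v)*s))
print("rim corners at .066",[onplane(a,u*s,v*s,.066) for u,v in[(250,133),(551,131),(547,228),(261,229)]])
```

```text
w1
core 236 ((613.3948974609375, -77.66131591796875), 23.934436798095703) ((603.8772583007812, -75.64012145996094), (47.85387420654297, 20.65015411376953), 78.0105972290039) 0.03489927527779274 0.03749973142132376
loupe 309 ((481.4088439941406, 14.999212265014648), 17.58628273010254) ((481.7061767578125, 15.44038200378418), (33.82012939453125, 32.367713928222656), 78.46578216552734) 0.032449403729802054 0.039148018910531525
carton 565 ((576.000244140625, 57.90622329711914), 29.14082908630371) ((576.1969604492188, 57.73631286621094), (51.721961975097656, 30.331758499145508), 79.77445220947266) 0.02701009532381977 0.029731603649368082
case 6298 ((502.1982421875, 235.05845642089844), (123.81011962890625, 284.8181457519531), 78.9963150024414) 0.05621669205403985
w2
core 607 ((617.4780883789062, -79.80230712890625), 25.747438430786133) ((617.417724609375, -78.94060516357422), (49.66746520996094, 49.22244644165039), 54.656009674072266) 0.035106666633346384 0.037826938710599195
loupe 375 ((481.25494384765625, 14.928006172180176), 17.406591415405273) ((480.62725830078125, 15.017436981201172)
[... 1233 characters left out ...]
 (array([0.4907, 0.1757, 0.0552]), np.float64(1.4880219668062262e-05))
rim corner R (array([0.6361, 0.1747, 0.0699]), np.float64(0.0030919537659873497))
rim corner L (array([0.3601, 0.2309, 0.0701]), np.float64(0.0015223980109999727))
carton (array([0.5796, 0.0671, 0.0192]), np.float64(0.0003581495954371158))
loupe (array([0.4826, 0.0211, 0.015 ]), np.float64(0.001261567946627893))
small round (array([0.5055, 0.2495, 0.0189]), np.float64(0.00019599863224247456))
large round (array([0.59  , 0.2327, 0.0109]), np.float64(0.0005832016105301539))
rim corners at .066 [array([0.3747, 0.3193, 0.066 ]), array([0.6521, 0.2645, 0.066 ]), array([0.6387, 0.174 , 0.066 ]), array([0.3579, 0.2303, 0.066 ])]
```

```bash
cat >> h.py <<'E'
C=np.array([.5053,.2488,0]);YAW=np.radians(78.8)
def case(x,y,z): return C+np.array([np.cos(YAW)*x-np.sin(YAW)*y,np.sin(YAW)*x+np.cos(YAW)*y,z])
D=[np.pi,0,YAW]
def tab(th,r=.110,dz=-.002): return case(.046-r*np.cos(th),0,.052+r*np.sin(th)+dz)
def st(robot,m=""):
    s=robot.sense();print(m,"t%.1f"%s["t"],s["tcp_pos"].round(4),"open%.3f"%s["opening"],"gf%.1f"%s["gripper_force"],s["wrist_force"].round(1),flush=True)
E
python3 - <<'E'
from h import *
from plant import robot
robot.grip(.45,40)
robot.goto(tab(0)+[0,0,.08],D)
robot.move_straight(tab(0),vel=.12,contact_N=10); st(robot,"at tab")
robot.grip(0,40); st(robot,"pinched")
for th in np.linspace(0,2.08,15)[1:]:
    robot.move_straight(tab(th),vel=.15)
    s=robot.sense()
    if np.linalg.norm(s["wrist_force"])>35 or s["opening"]<.08: st(robot,f"th {th:.2f}")
st(robot,"end")
snap(robot,"scene","pics/s2.png",crop=(100,150,380,360))
E
```

```text
at tab t7.2 [0.4936 0.1862 0.0507] open0.450 gf0.0 [0.2 0.4 0.7]
pinched t7.5 [0.4917 0.1866 0.051 ] open0.177 gf39.9 [-5.   1.4  6.5]
end t11.2 [0.5232 0.3493 0.147 ] open0.161 gf39.1 [-7.1  1.7  1.9]
```

View pics/s2.png

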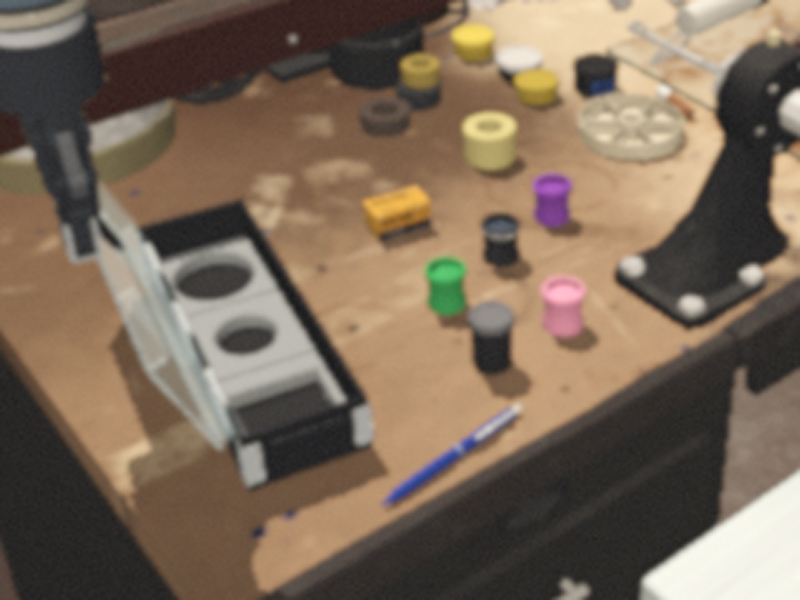

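s2: the flap leans back on its stop. The pockets are clear, from far to near: large round (213,280), small round (245,335), oblong (275,405).

Run:
```python
from h import *
from plant import robot
robot.grip(.5); robot.move_straight(robot.sense()["tcp_pos"]+[0,0,.08],vel=.2); robot.grip(1.0)
robot.goto([.51,.16,.33],D); st(robot)
snap(robot,"wrist","pics/w3.png",crop=(100,0,480,285))
```

```text
t13.5 [0.5096 0.1616 0.3294] open1.001 gf0.0 [ 1.  -0.  -0.3]
```

View pics/w3.png

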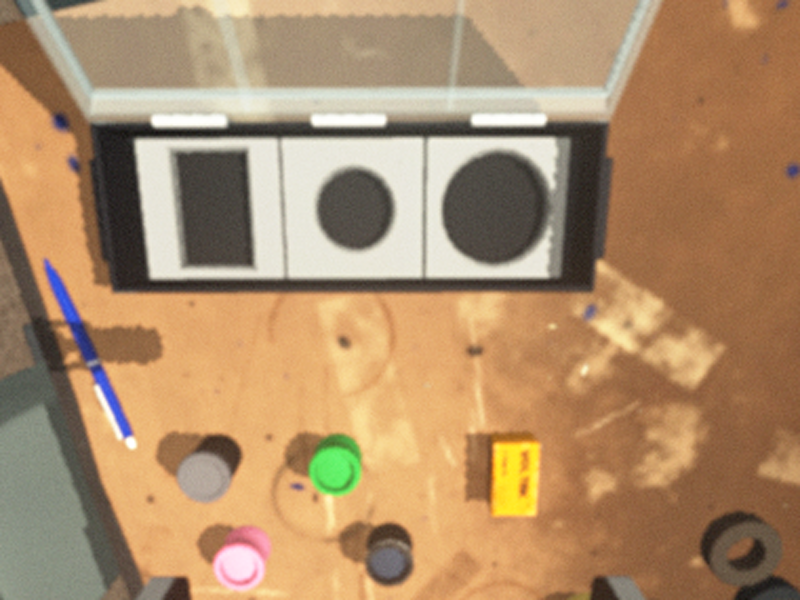

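Run:
```python
from h import *
np.set_printoptions(precision=4,suppress=True)
f=pickle.load(open("w3.pkl","rb"));X=cloud(f)
L=(X-C)@np.array([[np.cos(YAW),-np.sin(YAW),0],[np.sin(YAW),np.cos(YAW),0],[0,0,1]])  # case coords
m=(abs(L[...,0])<.041)&(abs(L[...,1])<.133)&(L[...,2]>.014)&(L[...,2]<.03)
P=L[m];print(np.median(P[:,2]),cv2.minAreaRect((P[:,:2]*1000).astype(np.float32)))
fl=(abs(L[...,0])<.041)&(abs(L[...,1])<.133)&(L[...,2]<.014);print("floor z",np.median(L[...,2][fl]))
for k,y,r in(("obl",.086,.03),("small",0,.02),("large",-.086,.028)):
    # dark pocket floor: component from intensity
    h=np.hypot(L[...,0],L[...,1]-y)<.041
    q=h&(L[...,2]<.0145)
    p=L[q][:,:2]*1000;print(k,len(p),cv2.minAreaRect(p.astype(np.float32)))
for k,u,v in[("obl",215,208),("small",355,208),("large",496,207),("edge insert L",140,139),("ins R",559,139)]:
    w=onplane(f,100+u*.475,v*.475,.020);d=w-C;print(k,w,"case",np.cos(YAW)*d[0]+np.sin(YAW)*d[1],-np.sin(YAW)*d[0]+np.cos(YAW)*d[1])
```

```text
0.02089359401652565 ((0.5317230224609375, 2.1445159912109375), (81.05167388916016, 260.2676696777344), 0.09734279662370682)
floor z 0.009168014760568131
obl 1939 ((2.6320266723632812, 87.51129150390625), (76.22628021240234, 45.03635025024414), 0.32094675302505493)
small 1127 ((3.8109941482543945, -2.646881103515625), (47.445133209228516, 59.182796478271484), 57.07331848144531)
large 2115 ((-0.5801620483398438, -86.41149139404297), (64.69686889648438, 64.76338195800781), 0.136997789144516)
obl [0.4224 0.2653 0.02  ] case 0.00011398225445361648 0.0845401635759594
small [0.5058 0.249  0.02  ] case 0.0002713787767774472 -0.00046541943052848543
large [0.5899 0.2331 0.02  ] case 0.0010041874309890727 -0.08601902836151365
edge insert L [0.3895 0.311  0.02  ] case 0.03854231908362443 0.12571504834176125
ins R [0.6318 0.2635 0.02  ] case 0.03898006667454083 -0.12119314548335865
```

Measured: insert tops at 21 mm (20 expected), pocket floors at about 9 mm (8 expected), centres within 1 mm of the model. Core next.

```bash
cat >> h.py <<'E'
def pickplace(robot,p,off,op,F,psi_p,tgt,psi_t,rel=None):
    Dp=[np.pi,0,psi_p];Dt=[np.pi,0,psi_t];p=np.array(p)
    robot.grip(op,F)
    robot.goto(p+[0,0,.12],Dp)
    c=robot.move_straight(p+[0,0,off],vel=.12,contact_N=8); st(robot,f"down contact={c}")
    robot.grip(0,F); st(robot,"gripped")
    robot.move_straight(p+[0,0,.15],vel=.2); st(robot,"lifted")
    robot.goto(tgt+[0,0,.15],Dt)
    robot.move_straight(tgt+[0,0,off+.02],vel=.15,contact_N=10)
    c=robot.move_straight(tgt+[0,0,off+.0005],vel=.04,contact_N=5); st(robot,f"placed contact={c}")
    robot.grip(rel or op); 
    robot.move_straight(tgt+[0,0,.16],vel=.2); st(robot,"away")
E
python3 - <<'E'
from h import *
from plant import robot
y=YAW+np.radians(38)
pickplace(robot,[.6174,-.0792,0],.027,.82,40,y,case(.0005,-.086,.008),y,.78)
pickplace(robot,[.4813,.015,0],.028,.65,30,y,case(.0005,-.0002,.008),y)
snap(robot,"scene","pics/s3.png",crop=(100,150,380,360))
E
```

```text
down contact=False t16.1 [ 0.6181 -0.0792  0.0278] open0.818 gf0.0 [0.5 0.2 0.4]
gripped t16.4 [ 0.6183 -0.0794  0.0284] open0.555 gf41.4 [-0.9  0.3  5.1]
lifted t17.1 [ 0.6164 -0.0791  0.1488] open0.551 gf41.0 [-0.6 -0.7 -0.1]
placed contact=True t19.7 [0.5896 0.2325 0.0364] open0.553 gf41.5 [ 0.1 -0.2  4.9]
away t20.8 [0.5889 0.2322 0.1668] open0.776 gf0.0 [-0.   0.  -1.2]
down contact=False t23.0 [0.482  0.0153 0.0284] open0.649 gf0.0 [0.1 0.  0.5]
gripped t23.3 [0.4821 0.0151 0.029 ] open0.366 gf29.4 [-1.1  0.   6.9]
lifted t24.1 [0.4804 0.0149 0.1491] open0.368 gf29.8 [-0.5 -0.6 -1.3]
placed contact=True t26.3 [0.5053 0.2493 0.037 ] open0.366 gf30.2 [-1.3  0.2  6.1]
away t27.5 [0.5048 0.2488 0.167 ] open0.652 gf0.0 [0.4 0.3 0.6]
```

View pics/s3.png

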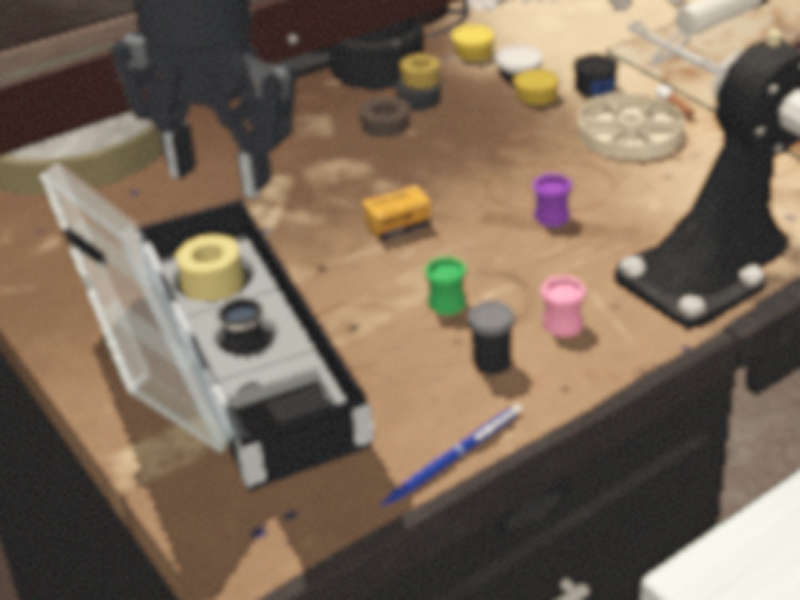

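s3: core at (210,265) in the large pocket, loupe at (242,325) in the small one, both low and upright. Carton next.

Run:
```python
from h import *
from plant import robot
pickplace(robot,[.5763,.0574,0],.0235,.6,40,np.radians(79.6),case(.0005,.0855,.008),YAW,.55)
robot.goto([.51,.16,.33],D)
snap(robot,"wrist","pics/w4.png",crop=(100,0,480,285))
f=pickle.load(open("w4.pkl","rb"));X=cloud(f)
L=(X-C)@np.array([[np.cos(YAW),-np.sin(YAW),0],[np.sin(YAW),np.cos(YAW),0],[0,0,1]])
for y in(.086,0,-.086):
    m=(np.hypot(L[...,0],L[...,1]-y)<.038)&(L[...,2]>.027)&(L[...,2]<.06);P=L[m];print(P[:,2].max(),np.median(P[:,2]),cv2.minAreaRect((P[:,:2]*1000).astype(np.float32)))
```

```text
down contact=False t29.6 [0.5769 0.0577 0.0242] open0.597 gf0.0 [-0.1  0.6 -0.3]
gripped t29.9 [0.5772 0.0575 0.0246] open0.342 gf40.3 [-0.7 -0.6  6. ]
lifted t30.7 [0.5752 0.0573 0.1487] open0.339 gf39.7 [-0.2 -0.  -1. ]
placed contact=True t33.0 [0.4213 0.2658 0.0325] open0.338 gf40.4 [-0.1 -0.9  5.6]
away t34.2 [0.4208 0.2654 0.1671] open0.552 gf0.0 [-0.  -0.2  0.1]
0.03790174597868698 0.035146059205378326 ((-0.06698989868164062, 84.2938232421875), (30.579336166381836, 50.79789352416992), 89.4441146850586)
0.047892368376283107 0.039921333123070876 ((1.2591314315795898, -0.5990924835205078), (33.01567840576172, 33.78268814086914), 0.10427907854318619)
0.04618158818229487 0.043275639520433014 ((1.0218915939331055, -86.70050811767578), (49.78103256225586, 49.44013977050781), 32.78779220581055)
```

View pics/w4.png

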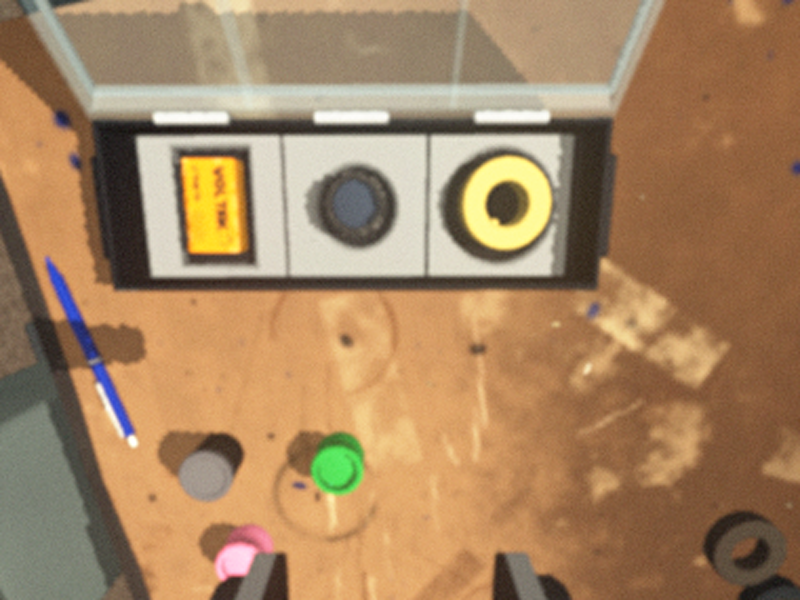

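w4: carton (215,203), loupe (355,203) and core (507,203) all sit flat in their own pockets, with tops at the seated heights. Closing the flap.

Run:
```python
from h import *
from plant import robot
T=2.14
def tb(th): return tab(th)+case(0,.001,0)-case(0,0,0)
robot.grip(.45,40)
robot.goto(tb(T)+[0,0,.07],D)
c=robot.move_straight(tb(T),vel=.1,contact_N=10); st(robot,f"at tab {c}")
robot.grip(0,40); st(robot,"pinched")
for th in np.linspace(T,0,16)[1:]:
    robot.move_straight(tb(th),vel=.13)
    s=robot.sense()
    if np.linalg.norm(s["wrist_force"])>25 or s["opening"]<.13: st(robot,f"th {th:.2f}")
st(robot,"end")
robot.grip(.4); robot.move_straight(tb(0)+[0,0,.12],vel=.2)
robot.goto([.51,.12,.37],D)
snap(robot,"wrist","pics/w5.png",crop=(60,0,520,345))
robot.goto([.51,-.05,.4],D)
robot.goto([.51,-.36,.34],[np.pi,0,.9]); st(robot)
snap(robot,"wrist","pics/w6.png")
```

```text
at tab False t37.1 [0.5253 0.3525 0.1433] open0.444 gf0.0 [-0.3 -0.7  0.5]
pinched t37.4 [0.5237 0.353  0.1437] open0.175 gf40.2 [-4.2 -1.5  5.6]
end t41.4 [0.491  0.1837 0.0493] open0.172 gf54.1 [-3.6 -6.8  3.6]
 t45.3 [ 0.5114 -0.3578  0.3402] open0.399 gf0.0 [ 0.2 -0.  -0.7]
```

View pics/w5.png

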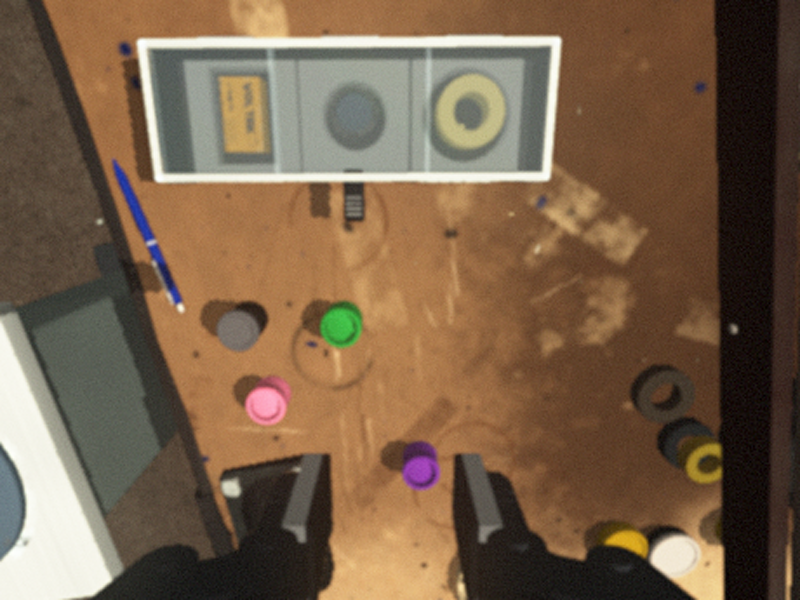

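View pics/w6.png

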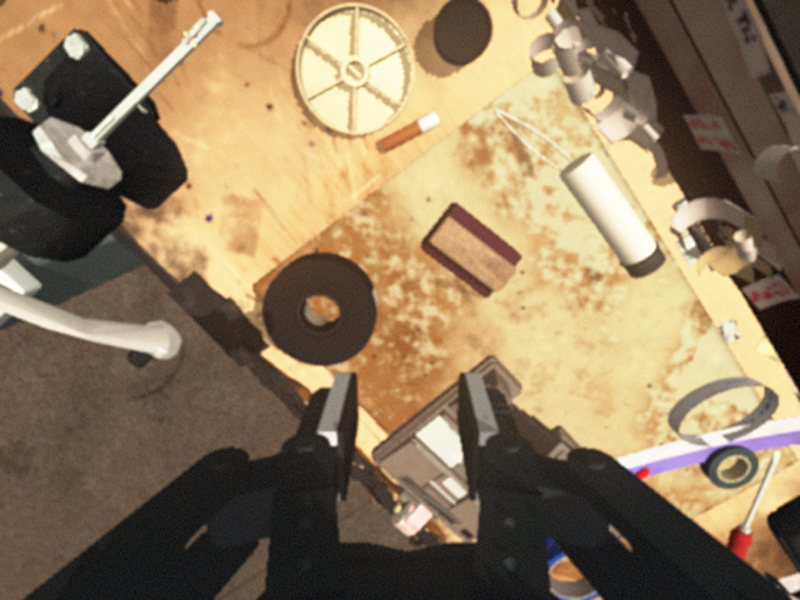

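w5: the flap is shut, with the tab at (354,200) in its original place and the three things under it. w6: pad with its wooden back up at (473,250), long axis running up-left to down-right.

Run:
```python
from h import *
from plant import robot
np.set_printoptions(precision=4,suppress=True)
def meas(f):
    X=cloud(f);c=pts(f,[(473,250)],.7)[0] if f is f0 else c0
    for lo,hi in((.042,.06),(.026,.06)):
        m=(np.hypot(X[...,0]-c[0],X[...,1]-c[1])<.06)&(X[...,2]>lo)&(X[...,2]<hi)
        lab=m.astype(np.uint8);n,l,s,ce=cv2.connectedComponentsWithStats(lab);k=1+s[1:,4].argmax();P=X[l==k]
        print(len(P),np.median(P[:,2]),P[:,2].max(),cv2.minAreaRect((P[:,:2]*1000).astype(np.float32)))
    return c,X
f0=pickle.load(open("w6.pkl","rb"));c0,X=meas(f0);print(c0)
m=(np.hypot(X[...,0]-c0[0],X[...,1]-c0[1])<.15)&(X[...,2]>.06)
print("tall nearby",m.sum(), [] if not m.any() else (np.nanmin(X[m],0),np.nanmax(X[m],0)))
c0=np.array([c0[0],c0[1],0])
robot.goto([c0[0]-.02,c0[1]-.06,.26],[np.pi,0,.9]);f=snap(robot,"wrist","pics/w7.png");meas(f)
```

```text
1412 0.04853670567346019 0.051138096639238635 ((550.3728637695312, -407.89093017578125), (30.124164581298828, 84.53792572021484), 14.49750804901123)
2523 0.047254153436628775 0.051138096639238635 ((550.5577392578125, -407.96905517578125), (55.13771057128906, 85.23004150390625), 14.133244514465332)
[ 0.5533 -0.4026  0.0495]
tall nearby 40790 (array([ 0.4659, -0.5488,  0.0601]), array([ 0.703 , -0.3086,  0.4224]))
2440 0.04859188159761957 0.05093556782446692 ((550.550048828125, -408.0311279296875), (29.933670043945312, 85.22508239746094), 14.571125984191895)
4234 0.047513841949335306 0.05093556782446692 ((550.500732421875, -408.0458984375), (55.05221176147461, 85.20327758789062), 14.645376205444336)
```

View pics/w7.png

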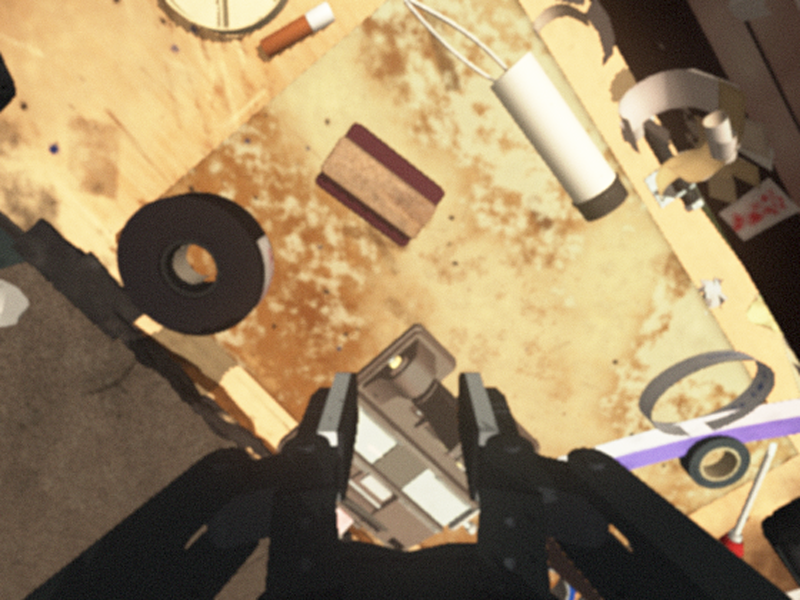

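Run:
```python
from h import *
from plant import robot
X=cloud(pickle.load(open("side0.pkl","rb")));d=np.hypot(X[...,0]-.5505,X[...,1]+.408)
m=(X[...,2]>.06)&(X[...,2]<.25)&(d<.2)&(X[...,0]>.45);P=X[m];print("nearest tall",P[d[m].argsort()[:200:40]],d[m].min())
p=np.array([.5505,-.408,0]);Dp=[np.pi,0,np.radians(104.6)]
robot.grip(.62,60)
robot.goto(p+[0,0,.15],Dp)
c=robot.move_straight(p+[0,0,.047],vel=.08,contact_N=6);st(robot,f"down {c}")
robot.grip(0,60);st(robot,"grip")
robot.move_straight(p+[0,0,.10],vel=.1);st(robot,"lift")
snap(robot,"side","pics/d1.png",crop=(240,220,440,370))
```

```text
nearest tall [[ 0.67158353 -0.38178314  0.13607648]
 [ 0.6728427  -0.35389485  0.12604114]
 [ 0.47585993 -0.52384574  0.07228248]
 [ 0.68638073 -0.37271578  0.09040874]
 [ 0.69017496 -0.38082264  0.12567303]] 0.12388924447079354
down False t48.5 [ 0.5509 -0.4083  0.0477] open0.618 gf0.0 [-0.6  0.7  0.5]
grip t48.9 [ 0.5509 -0.4083  0.0478] open0.330 gf61.5 [-0.2  0.2  4.5]
lift t49.5 [ 0.5502 -0.4077  0.0998] open0.329 gf60.9 [-0.4  0.4 -1.4]
```

View pics/d1.png

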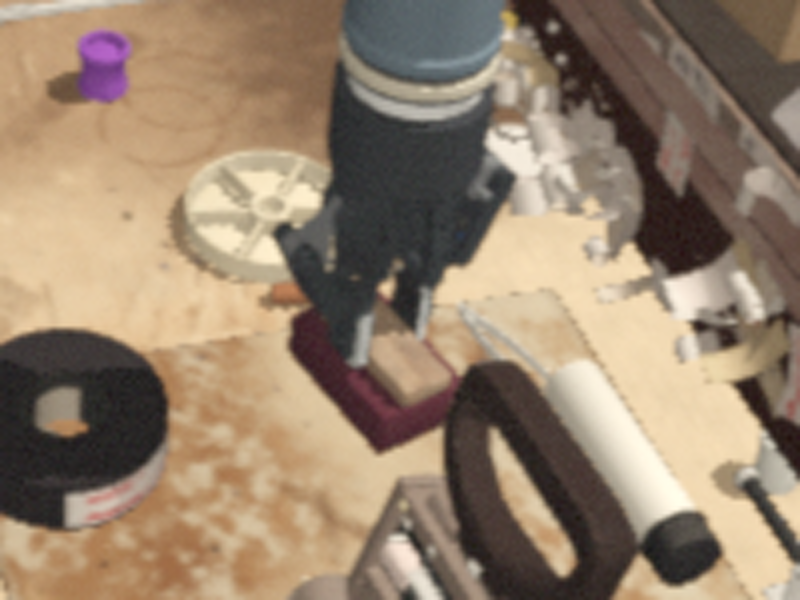

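d1: the pad is held level by its wooden back at (400,365) and is clear of the bench. Carrying it to the tray.

Run:
```python
from h import *
from plant import robot
Dt=[np.pi,0,YAW+np.pi/2];t=case(0,.0005,0)
robot.move_straight([.5505,-.408,.33],vel=.25)
robot.goto([.60,-.10,.36],[np.pi,0,np.radians(135)])
robot.goto(t+[0,0,.2],Dt)
robot.move_straight(t+[0,0,.112],vel=.1,contact_N=8)
c=robot.move_straight(t+[0,0,.093],vel=.03,contact_N=4);st(robot,f"placed {c}")
robot.grip(.6);robot.move_straight(t+[0,0,.22],vel=.15);st(robot,"away")
robot.goto([.51,.12,.37],D)
f=snap(robot,"wrist","pics/w8.png",crop=(60,0,520,345));X=cloud(f)
L=(X-C)@np.array([[np.cos(YAW),-np.sin(YAW),0],[np.sin(YAW),np.cos(YAW),0],[0,0,1]])
for lo,hi in((.087,.11),(.074,.11)):
    m=(abs(L[...,0])<.06)&(abs(L[...,1])<.08)&(L[...,2]>lo)&(L[...,2]<hi);P=L[m];print(np.median(P[:,2]),P[:,2].max(),cv2.minAreaRect((P[:,:2]*1000).astype(np.float32)))
```

```text
placed True t54.9 [0.5046 0.2488 0.0954] open0.330 gf61.7 [-0.7 -0.1  5.4]
away t56.2 [0.5042 0.2485 0.219 ] open0.603 gf0.0 [-0.4  1.   0.2]
0.09627584888495008 0.09939030426879572 ((0.8442564010620117, -0.6188011169433594), (30.278398513793945, 84.61669158935547), 0.10138677060604095)
0.09517576931149717 0.09939030426879572 ((0.6923923492431641, -0.8745613098144531), (54.81187057495117, 85.12550354003906), 0.05327340587973595)
```

View pics/w8.png

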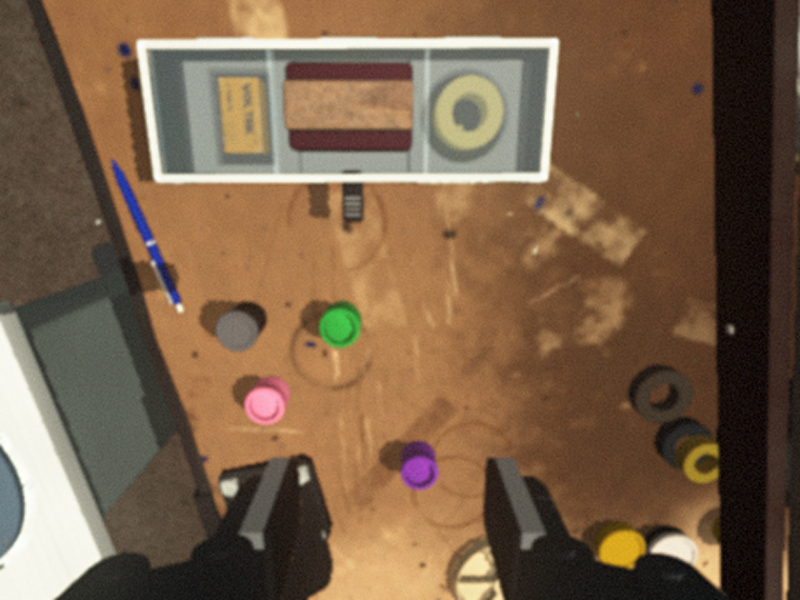

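w8: the pad is centred at (350,107) in the middle compartment, flat (top at 96 mm, 95.5 expected), wood side up and lengthwise. The flap is shut over the three things.

```bash
python3 -c "
from plant import robot
robot.sleep(.3);print(robot.close_job())"
```

```text
the job is handed in; nothing more can be done
None
```

The case is packed and the job is handed in at about 58 s. The core, loupe and carton lie flat in their own pockets under the shut flap, and the velvet block is flat, wood side up and lengthwise in the tray's middle compartment.

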